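# Open the sweet jar in the packing bay

### The job

On the balloon-shop counter, push the grey tote along the rollers until it is fully home against the end stop of the bay, so that the bay braces the square jar standing in it. Then unscrew the jar's cap anticlockwise until its threads let go and lift it straight off, without dragging the jar up or tipping it, and finish while still holding the cap upright just clear above the jar's mouth (a few centimetres at most), with the tote still home. Leave the things standing on the counter where they are.

Things in the scene. Friction and masses are not known exactly. Their poses are not given: they have to be found in the camera images.
- track: Fixed roller track, 114 x 430 mm, aluminium side rails and steel rollers, left-right in front of the robot, turned at most 0.2 rad. Origin on the counter on its centre line. y runs along it to the open end (robot's left); the bay is at the -y end. Roller tops 44 mm, rails 52 mm above the counter. Rollers drag slightly (2 to 3 N for the tote): the tote stays where it is left.
- bay_stop (a point): Point on the face of the bay's end stop (plate 90 mm high), on the centre line, 44 mm above the counter; axes as the track's. The tote is home when its nose touches this face. The bay's steel cheeks (85 mm high, 94 mm apart, mouth flared) cover the last 100 mm before it.
- tote: Grey plastic open tote, 89 mm wide (x), 190 mm long (y), 58 mm high, walls 5 mm, loose on the rollers, its axes the track's within 0.03 rad. Origin: centre of its underside. A cross wall divides it: jar pocket at the -y end (towards the stop); at the +y end two loose ribbon spools (34 mm diameter, 30 mm high) below the rim. With its load about 0.9 kg.
- tote_nose (a point): Bottom middle of the tote's leading end wall (its -y end), which meets the stop.
- tote_tail (a point): Bottom middle of the outer face of the tote's trailing end wall (+y end), 58 mm high: the wall to push, towards -y; free space behind it.
- jar: Square white plastic jar, 76 x 76 x 80 mm high, then a round neck 42 mm wide up to 106 mm; about 0.5 kg, loose but snug (1.5 mm play) in the tote's pocket so it cannot turn, 50.5 mm from the tote's centre towards the stop. Origin: centre of its underside, z up, axes nearly the tote's.
- jar_mouth (a point): Centre of the jar's mouth, top of the neck, 106 mm above the jar's underside; axes as the jar's.
- cap: Black screw cap, 62 mm in diameter, 32 mm high; grip its solid top 14 mm (60 N holds). Origin: centre of its lower edge, z up; when screwed on 94 to 96 mm above the jar's underside and 14 mm above its shoulder. Unscrews anticlockwise from above; may be turned at constant height (it rises under 2 mm). A sprung seal (10 to 21 N) presses it up, so it turns stiffly, easing: 0.3 to 0.1 N m.
- cap_rim (a point): Same point and axes as the cap's origin. Its yaw relative to the jar's tells the thread: 0.25 to 0.55 rad at the start, lugs held under ledges until 1.31, free to lift straight off between 1.33 and 1.80, solid stop at about 1.83. A turn of 1.15 rad (66 degrees) frees it from any start; if turned hard into the stop, turn back a little before lifting.
- bell: Bystander: steel counter bell, 80 mm in diameter, 53 mm high, on the counter. Origin: centre of its underside.
- tape: Bystander: black tape dispenser, 60 x 150 mm, 80 mm high, on the counter between robot and track. Origin: centre of its underside.
- mug: Bystander: white mug, 76 mm in diameter, 90 mm high, beyond the track. Origin: centre of its underside.
- candyjar: Bystander: round clear jar with a steel lid, 70 mm in diameter, 110 mm high, beyond the track. Origin: centre of its underside.
- carton: Bystander: plain cardboard box 100 x 70 x 60 mm, beyond the track. Origin: centre of its underside.
There are look-alikes about, which are no part of the job. What is shaped like the tote but pink is not meant.

How it is judged:
By the outcome, as a careful person would: the job done as asked, in the order asked, and still so for the second after the job is handed in, while the arm keeps its last pose, push and grip.
It also fails if it takes over 51 s, if anything falls off the work surface, if the arm or the gripper's body presses on something with over 40 N, if the wrist force passes 120 N, or if a joint passes its speed limit or range.

### The arm

A 6-joint arm with a two-finger parallel gripper is mounted at the origin on the work surface. World frame = base frame: x ahead of the robot, y to its left, z up, the work surface at z = 0. Lengths are in m, angles in rad, forces in N, time in s.
With the tool pointing down it reaches from about 0.225 to 0.875 m from the base axis. Payload 3.4 kg.
Tool frame: the origin (TCP) lies at the very end of the fingers, on their centre line; the grasp point (between the pads) lies 19 mm behind it; z points along the fingers, y is the line along which they close (so a half turn about z gives the same grasp; the last joint's range is limited). The gripper opens to 85 mm and grips with 20 to 120 N. Pads are 22 mm wide; open, the fingers measure 114 mm over their backs; the gripper's body (76 mm by 85 mm) begins 54 mm behind the grasp point. The pads swing forward as they close: fully open they stand 13 mm farther back than shut.
Start: joints at [1.202, 0.276, 1.505, -0, 1.361, -0.121], TCP at [0.141, 0.557, 0.231] pointing down, gripper open.
Joint ranges: [-2.89, 2.89], [-0.75, 2.08], [0.22, 2.7], [-1.18, 4.32], [0.11, 2.71], [-2.7, 2.7]. Speed limits (rad/s): [2.57, 2.57, 3.14, 3.14, 3.14, 3.14].

### API

Orientations are given as a unit quaternion [w, x, y, z].
In Python, from rig import manip, eyes gives the robot as it stands.
- The arm moves only by the tool servo_tool, never from a script. Its argument "series" is text: rows parted by semicolons, each of 7 numbers parted by spaces: the shift along the tool's x, y, z in m, then the turn, a rotation vector about the tool's x, y, z in degrees, then the closure, from 0 (fully open) to 1 (shut). In form: dx dy dz ax ay az fingers; .... A call has 1 to 5 rows; each row is the pose to reach, as a shift and turn from the pose commanded when the call began, along the tool's axes at that moment; what a row does not reach only later rows make up. A row lasts 1/10 s, in which the tool goes at most 50 mm and 8.59 degrees, less where a joint would pass 70% of its speed; a pose out of reach is approached as far as the arm can. A call with a gripper value outside its range is refused whole. The fingers move at their own pace and stop on an object; "squeeze" is the grip in N (left out, the last holds). Time passes only in rows, so rows that repeat a pose let the fingers close. It gives the time, the measured TCP pose, the force, the opening and the grip force at its end, in the units of the state.
- manip.get_state(): the state, without advancing time (a new reading comes with each control period).
- eyes.get_image(name): name is "scene" or "top" or "wrist"; returns the picture (400x640x3 uint8, red, green, blue); there is no depth.
- eyes.camera_info(name): a dict with "fx", "fy", "cx", "cy" (pixels), "eye" and "orientation" of the camera in the world. Camera axes: x right, y down, z forward; pixel columns grow to the right and rows downward; lengths in m; the calibration is good to about 2 mm. A picture is of the moment at which its call begins: read the wrist's pose just before it. camera_info takes no time and is no camera call; for the wrist camera it gives the pose at the moment of the call.
- manip.sign_off(): hands the job in; it is judged then, once.
The state is a dict: "clock": time; "qpos": joint angles; "qd": joint speeds; "effort": joint torques, N m; "position": TCP position; "ee_rot": TCP orientation; "contact_force": force on the tool from outside, world axes, zero at the start; "moment": the same for the moment, N m; "width": finger opening in m; "gripper_force": force on a finger pad.
Only numpy, scipy, OpenCV 4.12 (cv2) and the standard library are available. Lean on these libraries where they do the work, as an engineer would, in place of code of your own. Each camera call takes 0.05 s, during which the arm holds its last target. There are 200 camera calls.

## Working session

There is one attempt and no reset: what is moved stays moved. The work goes in short steps, Python scripts to look and compute and a tool call to move; the robot and the scene stay as the last step left them, time stands still between calls to the robot, and variables do not carry over. Pictures are saved under pics/ and viewed, at most 10 in all, crops included, and the job is handed in when it is done.

Besides the shell and the picture viewer there is one more tool, called as a command line: name --argument value ..., lists and objects as JSON in quotes. servo_tool: Moves the arm, as the interface text tells. Its arguments: {"type":"object","properties":{"series":{"type":"string"},"squeeze":{"type":"number"}},"required":["series"]}

```bash
mkdir -p pics; python3 - <<'E'
from rig import manip, eyes
import cv2
for n in("scene","top"):
    c=eyes.camera_info(n);print(n,c)
    cv2.imwrite(f"pics/{n}0.png",eyes.get_image(n)[:,:,::-1])
s=manip.get_state();print(s)
E
```

```text
scene {'fx': 394.5745141751186, 'fy': 394.5745141751186, 'cx': 323.8658534583528, 'cy': 203.73339137350268, 'eye': array([ 1.07750141, -0.60456262,  1.00663352]), 'orientation': array([-0.35184493,  0.87005618,  0.32220801, -0.12405393])}
top {'fx': 442.1812653145986, 'fy': 442.1812653145986, 'cx': 322.8188647126521, 'cy': 201.03592414838008, 'eye': array([0.32287924, 0.04616715, 1.14715231]), 'orientation': array([ 0.07503325, -0.67673801,  0.72777147, -0.08212405])}
{'clock': 0.1, 'qpos': array([ 1.20200819e+00,  2.76517400e-01,  1.50602304e+00, -1.35982167e-06,
        1.36069752e+00, -1.20999084e-01]), 'qd': array([ 1.12036907e-03, -2.64000239e-03, -2.45367583e-03,  2.47043898e-05,
       -6.83578197e-04,  1.64970274e-03]), 'effort': array([ 9.49864116e-04, -4.17695689e+01, -2.46406603e+01,  8.72143164e-05,
        5.69685173e-03,  1.75544848e-06]), 'position': array([0.14085636, 0.55698629, 0.23052782]), 'ee_rot': array([-1.98809560e-04,  1.23577628e-01,  9.92334567e-01, -7.98267938e-04]), 'contact_force': array([ 0.1082934 ,  0.56250358, -0.01446972]), 'moment': array([ 0.00218139, -0.01475559, -0.00773611]), 'gripper_force': 0.0, 'width': 0.08512958159252818}
```

View pics/top0.png

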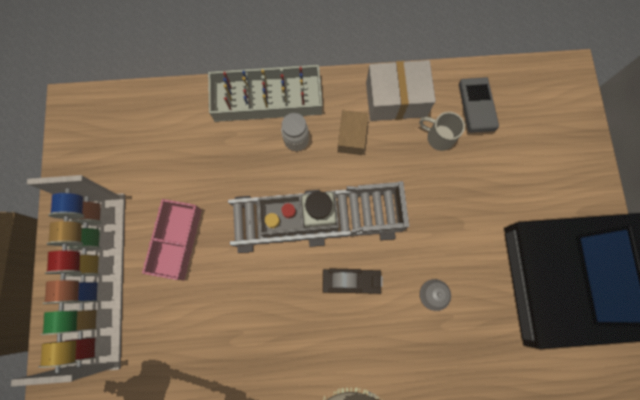

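View pics/scene0.png

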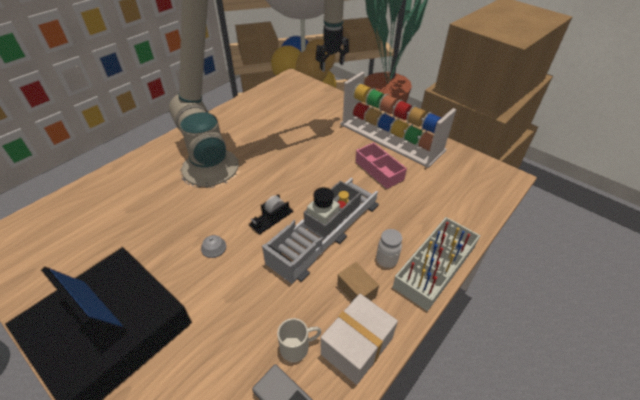

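The grey tote is on the track, around (300,213) in the top view, with the jar's black cap at (319,205) and spools at (272,220) and (289,211). The look-alike is the pink tote at (172,240), off the track. The grey one holds the jar and sits on the rollers, so that is the one meant. I'll confirm it in an enlarged crop.

```bash
python3 - <<'E'
import cv2
t=cv2.imread("pics/top0.png")[170:260,220:420]
cv2.imwrite("pics/top0c.png",cv2.resize(t,None,fx=4,fy=4,interpolation=cv2.INTER_CUBIC))
s=cv2.imread("pics/scene0.png")[170:290,245:395]
cv2.imwrite("pics/scene0c.png",cv2.resize(s,None,fx=5,fy=5,interpolation=cv2.INTER_CUBIC))
E
```

```text
(no output)
```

View pics/top0c.png

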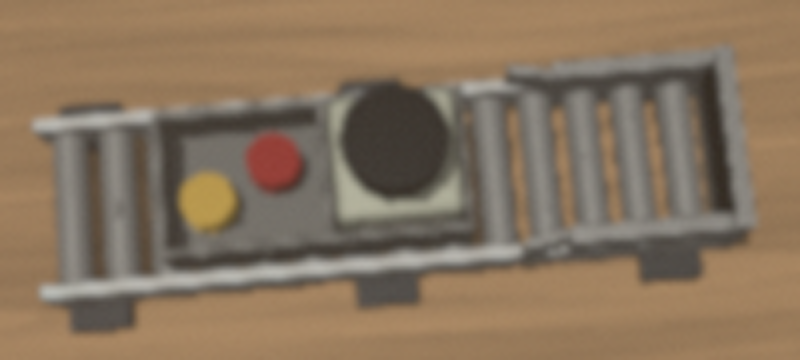

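View pics/scene0c.png

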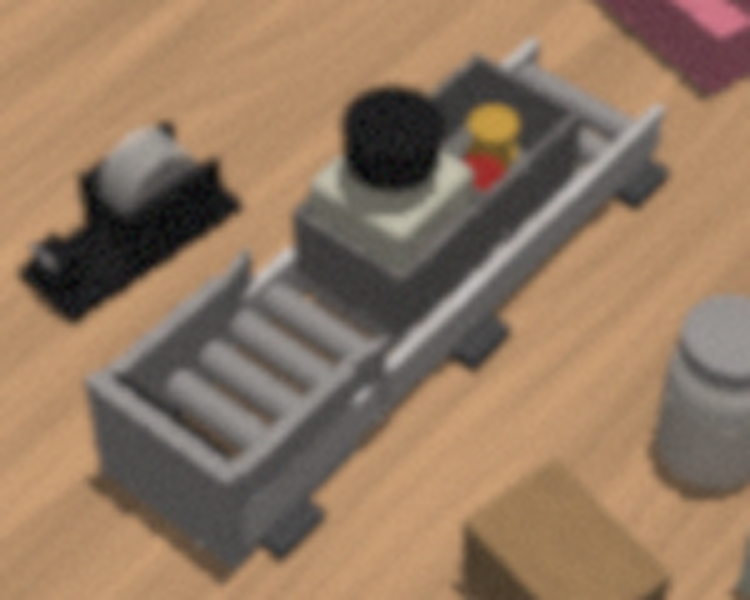

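```bash
cat > h.py <<'E'
import numpy as np
from scipy.spatial.transform import Rotation as R
from rig import manip, eyes
def rot(q): return R.from_quat(np.array(q)[[1,2,3,0]])
def ray(px,z,c):
    d=rot(c["orientation"]).apply([(px[0]-c["cx"])/c["fx"],(px[1]-c["cy"])/c["fy"],1])
    return c["eye"]+d*(z-c["eye"][2])/d[2]
def proj(p,c):
    q=rot(c["orientation"]).inv().apply(np.array(p)-c["eye"]); return c["fx"]*q[0]/q[2]+c["cx"],c["fy"]*q[1]/q[2]+c["cy"]
E
python3 - <<'E'
from h import *
t=eyes.camera_info("top");s=eyes.camera_info("scene")
T=lambda x,y,z:ray((220+(x+.5)/4-.5,170+(y+.5)/4-.5),z,t)
S=lambda x,y,z:ray((245+(x+.5)/5-.5,170+(y+.5)/5-.5),z,s)
for n,f,a in [("rail far left",T,(35,122,.052)),("rail near left",T,(42,292,.052)),("stop outer far",T,(730,47,.09)),("stop outer near",T,(753,230,.09)),("stop in far",T,(712,65,.09)),("stop in near",T,(736,215,.09)),
 ("tail far",T,(152,112,.102)),("tail near",T,(165,268,.102)),("nose far",T,(460,88,.102)),("nose near",T,(473,235,.102)),("cap",T,(396,140,.176)),
 ("S stop outer near",S,(90,380,.09)),("S stop outer far",S,(228,480,.09)),("S cap",S,(394,123,.176)),("S tail near",S,(478,58,.102)),("S tail far",S,(578,115,.102)),("S nose near",S,(297,218,.102)),("S nose far",S,(403,275,.102)),("S tail raillend far",S,(660,110,.052)),("S rail near",S,(535,45,.052))]:
    print(n,f(*a).round(4))
q=manip.get_state();print(rot(q["ee_rot"]).as_matrix().round(3))
c=eyes.camera_info("wrist");print(c["eye"],rot(c["orientation"]).as_matrix().round(2))
E
```

```text
rail far left [0.5901 0.265  0.052 ]
rail near left [0.4813 0.2635 0.052 ]
stop outer far [ 0.5973 -0.1729  0.09  ]
stop outer near [ 0.4823 -0.1739  0.09  ]
stop in far [ 0.5867 -0.1605  0.09  ]
stop in near [ 0.4922 -0.1647  0.09  ]
tail far [0.579  0.1841 0.102 ]
tail near [0.4831 0.1802 0.102 ]
nose far [ 0.5804 -0.0035  0.102 ]
nose near [ 0.4896 -0.0041  0.102 ]
cap [0.5348 0.0383 0.176 ]
S stop outer near [ 0.4901 -0.1744  0.09  ]
S stop outer far [ 0.5995 -0.1727  0.09  ]
S cap [0.5414 0.0373 0.176 ]
S tail near [0.4961 0.1788 0.102 ]
S tail far [0.5797 0.1791 0.102 ]
S nose near [ 0.5025 -0.0087  0.102 ]
S nose far [ 0.5824 -0.0012  0.102 ]
S tail raillend far [0.5921 0.2637 0.052 ]
S rail near [0.4862 0.2595 0.052 ]
[[-0.969  0.245 -0.001]
 [ 0.245  0.969 -0.002]
 [ 0.    -0.002 -1.   ]]
[0.06656093 0.57688843 0.37282283] [[ 0.25  0.92  0.29]
 [ 0.97 -0.23 -0.08]
 [-0.    0.3  -0.95]]
```

The crop confirms it: a grey tote with the white jar and black cap, tail at y≈0.181, nose at y≈-0.004 and stop face at y≈-0.163. I'll move to just behind the tail.

servo_tool --series "-0.045 -0.022 0 0 0 0 1; -0.09 -0.044 0 0 0 0 1; -0.135 -0.065 0 0 0 0 1; -0.18 -0.087 0 0 0 0 1; -0.225 -0.109 0 0 0 0 1"

```text
clock: 0.6
position: [0.3333, 0.3952, 0.231]
ee_rot: [-0.0, 0.123, 0.992, -0.0]
contact_force: [0.6, 0.2, -0.7]
width: 0.012
gripper_force: 0.0
```

servo_tool --series "-0.045 -0.022 0 0 0 0 1; -0.09 -0.044 0 0 0 0 1; -0.135 -0.065 0 0 0 0 1; -0.18 -0.087 0 0 0 0 1; -0.225 -0.109 0 0 0 0 1"

```text
clock: 1.1
position: [0.5246, 0.2343, 0.2309]
ee_rot: [-0.0, 0.124, 0.992, 0.0]
contact_force: [0.7, 0.8, -0.3]
width: 0.0001
gripper_force: 0.0
```

servo_tool --series "0 0 0 0 0 8.5 1; 0 0 0 0 0 17 1; 0 0 0 0 0 25.5 1; 0 0 0 0 0 34 1; 0 0 0 0 0 42 1"

```text
clock: 1.6
position: [0.5233, 0.2357, 0.2307]
ee_rot: [-0.0, 0.474, 0.881, -0.0]
contact_force: [0.3, -0.5, 0.8]
width: 0.0001
gripper_force: 0.0
```

servo_tool --series "0 0 0 0 0 8.5 1; 0 0 0 0 0 17 1; 0 0 0 0 0 25.5 1; 0 0 0 0 0 33.5 1; 0 0 0 0 0 33.5 1"

```text
clock: 2.1
position: [0.5233, 0.2359, 0.2308]
ee_rot: [-0.0, 0.705, 0.709, -0.0]
contact_force: [0.1, -0.3, -0.8]
width: -0.0
gripper_force: 0.0
```

```bash
python3 - <<'E'
from h import *
q=manip.get_state();print(q["clock"],q["position"],q["qpos"].round(2));print(rot(q["ee_rot"]).as_matrix().round(3))
E
```

```text
2.1 [0.52327942 0.23586578 0.23082688] [0.3  0.28 1.51 0.   1.36 0.3 ]
[[-0.006  1.    -0.001]
 [ 1.     0.006 -0.   ]
 [-0.    -0.001 -1.   ]]
```

servo_tool --series "0 0.008 0.045 0 0 0 1; 0 0.014 0.09 0 0 0 1; 0 0.014 0.135 0 0 0 1; 0 0.014 0.158 0 0 0 1; 0 0.014 0.158 0 0 0 1"

```text
clock: 2.6
position: [0.5343, 0.235, 0.0693]
ee_rot: [-0.002, 0.704, 0.71, -0.004]
contact_force: [-0.2, -0.6, 0.5]
width: 0.0004
gripper_force: 0.0
```

servo_tool --series "-0.01 0 0 0 0 0 1; -0.02 0 0 0 0 0 1; -0.03 0 0 0 0 0 1; -0.037 0 0 0 0 0 1; -0.044 0 0 0 0 0 1"

```text
clock: 3.1
position: [0.5386, 0.1921, 0.0746]
ee_rot: [0.0, 0.706, 0.709, 0.002]
contact_force: [0.3, 3.0, 2.0]
width: 0.0002
gripper_force: 1.7
```

servo_tool --series "-0.007 0 0 0 0 0 1; -0.014 0 0 0 0 0 1; -0.021 0 0 0 0 0 1; -0.028 0 0 0 0 0 1; -0.035 0 0 0 0 0 1"

```text
clock: 3.6
position: [0.5385, 0.1566, 0.0734]
ee_rot: [0.0, 0.705, 0.709, 0.0]
contact_force: [1.2, 3.5, 2.5]
width: 0.0002
gripper_force: 1.6
```

servo_tool --series "-0.009 0 0 0 0 0 1; -0.018 0 0 0 0 0 1; -0.027 0 0 0 0 0 1; -0.036 0 0 0 0 0 1; -0.045 0 0 0 0 0 1"

```text
clock: 4.1
position: [0.538, 0.1114, 0.0732]
ee_rot: [-0.0, 0.705, 0.709, -0.0]
contact_force: [2.2, 4.8, 2.3]
width: -0.0002
gripper_force: 2.1
```

servo_tool --series "-0.009 0 0 0 0 0 1; -0.018 0 0 0 0 0 1; -0.027 0 0 0 0 0 1; -0.036 0 0 0 0 0 1; -0.043 0 0 0 0 0 1"

```text
clock: 4.6
position: [0.5381, 0.068, 0.0731]
ee_rot: [-0.0, 0.705, 0.709, -0.0]
contact_force: [1.3, 3.0, 0.7]
width: -0.0003
gripper_force: 1.5
```

servo_tool --series "-0.003 0 0 0 0 0 1; -0.006 0 0 0 0 0 1; -0.009 0 0 0 0 0 1; -0.012 0 0 0 0 0 1; -0.015 0 0 0 0 0 1"

```text
clock: 5.1
position: [0.5379, 0.054, 0.073]
ee_rot: [-0.001, 0.705, 0.709, -0.0]
contact_force: [-0.1, 2.3, -0.7]
width: -0.0001
gripper_force: 1.0
```

servo_tool --series "-0.002 0 0 0 0 0 1; -0.004 0 0 0 0 0 1; -0.006 0 0 0 0 0 1; -0.008 0 0 0 0 0 1; -0.01 0 0 0 0 0 1"

```text
clock: 5.6
position: [0.5383, 0.0439, 0.0732]
ee_rot: [-0.0, 0.705, 0.709, -0.0]
contact_force: [-1.2, 2.1, -0.3]
width: 0.0
gripper_force: 0.7
```

servo_tool --series "-0.001 0 0 0 0 0 1; -0.002 0 0 0 0 0 1; -0.003 0 0 0 0 0 1; -0.004 0 0 0 0 0 1; -0.005 0 0 0 0 0 1"

```text
clock: 6.1
position: [0.5386, 0.039, 0.0733]
ee_rot: [-0.0, 0.705, 0.709, 0.0]
contact_force: [-0.3, 1.7, -0.1]
width: -0.0001
gripper_force: 0.7
```

servo_tool --series "-0.001 0 0 0 0 0 1; -0.002 0 0 0 0 0 1; -0.003 0 0 0 0 0 1; -0.004 0 0 0 0 0 1; -0.004 0 0 0 0 0 1"

```text
clock: 6.6
position: [0.5398, 0.0373, 0.0735]
ee_rot: [-0.001, 0.706, 0.708, 0.002]
contact_force: [2.3, 8.6, -1.4]
width: 0.0001
gripper_force: 4.4
```

servo_tool --series "-0.001 0 0 0 0 0 1; -0.002 0 0 0 0 0 1; -0.003 0 0 0 0 0 1; -0.003 0 0 0 0 0 1"

```text
clock: 7.0
position: [0.5407, 0.0371, 0.0738]
ee_rot: [-0.002, 0.706, 0.708, 0.005]
contact_force: [3.3, 17.2, -1.8]
width: 0.0001
gripper_force: 8.6
```

```bash
python3 - <<'E'
from h import *
import cv2
im=eyes.get_image("top")[:,:,::-1]
cv2.imwrite("pics/top1c.png",cv2.resize(im[170:260,270:420],None,fx=5,fy=5,interpolation=cv2.INTER_CUBIC))
im=eyes.get_image("scene")[:,:,::-1]
cv2.imwrite("pics/sc1c.png",cv2.resize(im[170:290,245:395],None,fx=5,fy=5,interpolation=cv2.INTER_CUBIC))
E
```

```text
(no output)
```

View pics/top1c.png

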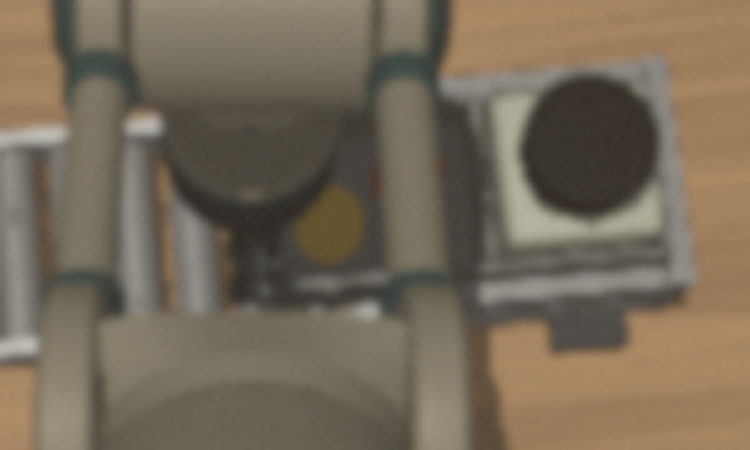

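View pics/sc1c.png

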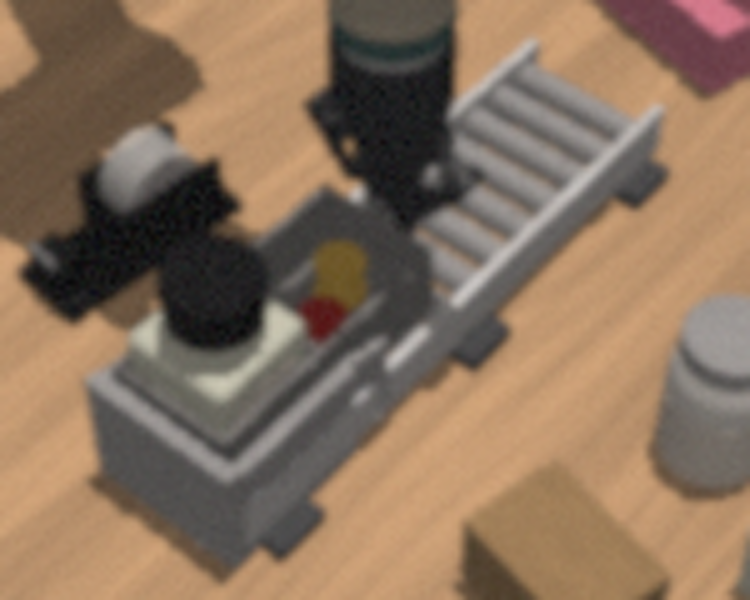

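The tote is home against the stop: the jar is inside the bay, with the cap at crop (589,146) in top and (214,280) in scene. Next I'll locate the cap and compute the move.

```bash
python3 - <<'E'
from h import *
t=eyes.camera_info("top");s=eyes.camera_info("scene")
pt=(270+589.5/5-.5,170+146.5/5-.5)
# scene: cap top ellipse centre est y~262 (top edge 235..290)
for z in(.17,.174,.178):print(z,ray(pt,z,t).round(4),ray((245+214.5/5-.5,170+264/5-.5),z,s).round(4))
q=manip.get_state();print(q["clock"],q["position"],q["contact_force"])
E
```

```text
0.17 [ 0.5383 -0.1184  0.17  ] [ 0.5339 -0.1096  0.17  ]
0.174 [ 0.5374 -0.1177  0.174 ] [ 0.5365 -0.112   0.174 ]
0.178 [ 0.5365 -0.117   0.178 ] [ 0.5391 -0.1143  0.178 ]
7.1 [0.54076672 0.03710961 0.07374081] [ 3.60397297 16.49792963 -0.58855265]
```

servo_tool --series "0.01 0 0 0 0 0 1; 0.02 0 0 0 0 0 1; 0.025 0 -0.045 0 0 0 1; 0.025 0 -0.09 0 0 0 1; 0.025 0 -0.135 0 0 0 0.8"

```text
clock: 7.6
position: [0.5383, 0.0569, 0.2097]
ee_rot: [0.0, 0.705, 0.709, -0.001]
contact_force: [1.5, 0.1, 0.7]
width: 0.0134
gripper_force: 0.0
```

servo_tool --series "0 0 -0.04 0 0 5 0; -0.04 0 -0.04 0 0 13 0; -0.08 0 -0.04 0 0 21 0; -0.12 0 -0.04 0 0 29 0; -0.16 0 -0.04 0 0 35 0"

```text
clock: 8.1
position: [0.5391, -0.1047, 0.2487]
ee_rot: [0.001, 0.887, 0.462, -0.0]
contact_force: [-0.3, -0.6, -0.3]
width: 0.085
gripper_force: 0.0
```

servo_tool --series "0 0 0 0 0 0 0; 0 0 0 0 0 0 0"

```text
clock: 8.3
position: [0.5391, -0.1039, 0.2482]
ee_rot: [-0.0, 0.886, 0.463, -0.0]
contact_force: [-0.2, -0.1, 0.0]
width: 0.0852
gripper_force: 0.0
```

```bash
python3 - <<'E'
from h import *
q=manip.get_state();print(q["clock"],q["position"],q["qpos"].round(2),q["width"])
M=rot(q["ee_rot"]).as_matrix();print(M.round(3))
print("to cap",M.T@(np.array([.537,-.1175,.21])-q["position"]))
E
```

```text
8.3 [ 0.53914375 -0.10388926  0.24820413] [-0.32  0.23  1.53 -0.    1.38  0.29] 0.08518886655341308
[[ 0.571  0.821 -0.   ]
 [ 0.821 -0.571 -0.   ]
 [-0.    -0.    -1.   ]]
to cap [-0.01238961  0.00601159  0.03820683]
```

servo_tool --series "-0.006 0.003 0.012 0 0 0 0; -0.012 0.006 0.028 0 0 0 0; -0.012 0.006 0.028 0 0 0 0; -0.012 0.006 0.028 0 0 0 0"

```text
clock: 8.7
position: [0.5371, -0.1153, 0.2198]
ee_rot: [-0.001, 0.885, 0.465, -0.0]
contact_force: [-0.4, -0.6, -0.5]
width: 0.0858
gripper_force: 0.0
```

```bash
python3 - <<'E'
from h import *
import cv2
c=eyes.camera_info("wrist")
q=manip.get_state();print(q["clock"],q["position"],q["width"])
cv2.imwrite("pics/w1.png",eyes.get_image("wrist")[:,:,::-1])
for z in(.17,.175,.18):
  for p in [(.537,-.1175),(.568,-.1175),(.506,-.1175),(.537,-.0865),(.537,-.1485)]: print(z,p,np.round(proj([*p,z],c)))
np.save("c1.npy",c,allow_pickle=True)
E
```

```text
8.7 [ 0.5371181  -0.11529324  0.21975013] 0.08583454788845944
0.17 (0.537, -0.1175) [318. 231.]
0.17 (0.568, -0.1175) [361. 204.]
0.17 (0.506, -0.1175) [278. 257.]
0.17 (0.537, -0.0865) [288. 191.]
0.17 (0.537, -0.1485) [346. 268.]
0.175 (0.537, -0.1175) [318. 235.]
0.175 (0.568, -0.1175) [362. 207.]
0.175 (0.506, -0.1175) [277. 261.]
0.175 (0.537, -0.0865) [288. 194.]
0.175 (0.537, -0.1485) [346. 272.]
0.18 (0.537, -0.1175) [318. 238.]
0.18 (0.568, -0.1175) [363. 209.]
0.18 (0.506, -0.1175) [276. 265.]
0.18 (0.537, -0.0865) [287. 196.]
0.18 (0.537, -0.1485) [347. 276.]
```

View pics/w1.png

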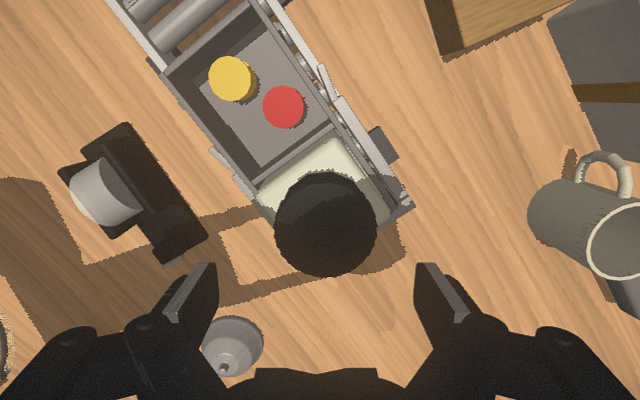

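```bash
python3 - <<'E'
from h import *
import cv2
from scipy.optimize import least_squares
c=np.load("c1.npy",allow_pickle=True).item()
im=cv2.imread("pics/w1.png").max(2)
m=(im<62).astype(np.uint8);m[290:]=0
n,l,st,ce=cv2.connectedComponentsWithStats(m);i=l[225,326]
x,y,w,h,_=st[i];print("bbox",x,x+w,y,y+h,c["eye"])
a=np.linspace(0,2*np.pi,90)
def bb(p):
    P=np.array([proj([p[0]+.031*np.cos(k),p[1]+.031*np.sin(k),z],c) for z in(p[2],p[2]-.032) for k in a])
    return np.r_[P.min(0),P.max(0)]
print(bb([.537,-.1175,.175]))
for obs in([274,171,378,277],[x,y,x+w,y+h]):
    print(least_squares(lambda p:bb(p)-obs,[.537,-.1175,.175],x_scale=.01).x.round(4))
E
```

```text
bbox 274 377 172 277 [ 0.58116148 -0.05129899  0.36201341]
[266.55845435 172.3341665  369.94024311 280.15859449]
[ 0.5414 -0.1193  0.1736]
[ 0.5406 -0.1201  0.1718]
```

servo_tool --series "-0.001 0.003 0.02 0 0 0 0; -0.001 0.003 0.04 0 0 0 0; -0.001 0.003 0.055 0 0 0 0; -0.001 0.003 0.068 0 0 0 0; -0.001 0.003 0.075 0 0 0 0"

```text
clock: 9.25
position: [0.5394, -0.1181, 0.1449]
ee_rot: [-0.0, 0.886, 0.464, -0.0]
contact_force: [-0.4, 0.5, -0.3]
width: 0.0853
gripper_force: 0.0
```

servo_tool --series "0 0 0 0 0 0 0; 0 0 0 0 0 0 0"

```text
clock: 9.45
position: [0.54, -0.1187, 0.146]
ee_rot: [0.0, 0.886, 0.464, 0.001]
contact_force: [-0.5, -1.0, 0.1]
width: 0.0855
gripper_force: 0.0
```

```bash
python3 - <<'E'
from h import *
import cv2
q=manip.get_state();print(q["clock"],q["position"],q["width"]);M=rot(q["ee_rot"]).as_matrix()
print("to cap",M.T@(np.array([.540,-.1195,.144])-q["position"]))
im=eyes.get_image("scene")[:,:,::-1]
a=cv2.resize(im[195:275,245:325],None,fx=5,fy=5,interpolation=cv2.INTER_CUBIC)
w=cv2.resize(eyes.get_image("wrist")[:,:,::-1][150:400,120:520],None,fx=1,fy=1)
w=cv2.copyMakeBorder(w,0,150,0,0,cv2.BORDER_CONSTANT)
cv2.imwrite("pics/s2.png",np.hstack([a,w]))
E
```

```text
9.45 [ 0.53996185 -0.11865483  0.14602231] 0.08553279085628414
to cap [-0.00067438  0.0005096   0.00202263]
```

View pics/s2.png

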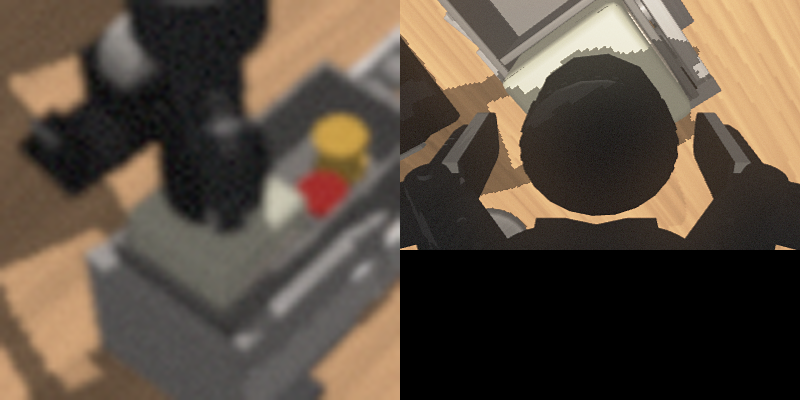

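Wrist view: the cap disc (520–678 wide, centre 599) sits midway between the pads (498 and 695). I'll close on it.

servo_tool --series "0 0 0.002 0 0 0 0.1; 0 0 0.002 0 0 0 0.2; 0 0 0.002 0 0 0 0.3; 0 0 0.002 0 0 0 0.6; 0 0 0.002 0 0 0 1" --squeeze 70

```text
clock: 10.05
position: [0.5402, -0.1191, 0.144]
ee_rot: [0.001, 0.886, 0.464, 0.001]
contact_force: [1.5, -0.6, 4.7]
width: 0.0599
gripper_force: 74.6
```

servo_tool --series "0 0 0 0 0 0 1; 0 0 0 0 0 0 1; 0 0 0 0 0 0 1"

```text
clock: 10.35
position: [0.5401, -0.1191, 0.1439]
ee_rot: [0.001, 0.886, 0.464, 0.001]
contact_force: [2.7, -0.1, 5.3]
width: 0.0601
gripper_force: 74.6
```

servo_tool --series "0 0 0 0 0 -4 1; 0 0 0 0 0 -8 1; 0 0 0 0 0 -12 1; 0 0 0 0 0 -16 1; 0 0 0 0 0 -20 1"

```text
clock: 10.85
position: [0.5396, -0.1191, 0.1442]
ee_rot: [0.001, 0.791, 0.612, 0.0]
contact_force: [0.9, -2.0, 7.3]
width: 0.0603
gripper_force: 74.5
```

```bash
python3 - <<'E'
from h import *
q=manip.get_state();print(q["position"],q["contact_force"],q["moment"],q["qpos"].round(3),q["width"])
E
```

```text
[ 0.53962737 -0.11914725  0.14421582] [ 0.88885443 -1.95271947  7.28975081] [-0.10503515  0.16433398 -0.1182543 ] [-0.343  0.305  1.691 -0.     1.144 -0.089] 0.06033919280554054
```

servo_tool --series "0 0 0 0 0 -5 1; 0 0 0 0 0 -10 1; 0 0 0 0 0 -15 1; 0 0 0 0 0 -20 1; 0 0 0 0 0 -25 1"

```text
clock: 11.35
position: [0.5399, -0.1192, 0.1448]
ee_rot: [0.001, 0.639, 0.769, 0.0]
contact_force: [-0.2, -0.5, 11.1]
width: 0.0603
gripper_force: 74.9
```

servo_tool --series "0 0 0 0 0 -5 1; 0 0 0 0 0 -10 1; 0 0 0 0 0 -15 1; 0 0 0 0 0 -20 1; 0 0 0 0 0 -24 1"

```text
clock: 11.85
position: [0.5401, -0.119, 0.1452]
ee_rot: [0.001, 0.466, 0.885, 0.0]
contact_force: [0.4, -0.5, 12.5]
width: 0.0601
gripper_force: 75.1
```

servo_tool --series "0 0 0 0 0 0 1; 0 0 0 0 0 0 1"

```text
clock: 12.05
position: [0.5401, -0.119, 0.1452]
ee_rot: [0.001, 0.467, 0.884, 0.0]
contact_force: [-0.5, 0.1, 11.7]
width: 0.0601
gripper_force: 75.1
```

```bash
python3 - <<'E'
from h import *
q=manip.get_state();print(q["position"],q["contact_force"],q["moment"],q["qpos"].round(3),q["width"]);print(rot(q["ee_rot"]).as_matrix().round(3))
E
```

```text
[ 0.54005084 -0.11898508  0.14515445] [-0.51322511  0.06351425 11.7345963 ] [-0.04591348  0.09913198  0.05392442] [-0.343  0.304  1.69  -0.     1.145 -0.942] 0.060067650326145874
[[-0.564  0.826  0.002]
 [ 0.826  0.564 -0.001]
 [-0.002  0.001 -1.   ]]
```

servo_tool --series "0 0 -0.001 0 0 0 1; 0 0 -0.002 0 0 0 1; 0 0 -0.003 0 0 0 1; 0 0 -0.004 0 0 0 1; 0 0 -0.005 0 0 0 1"

```text
clock: 12.55
position: [0.539, -0.1186, 0.1476]
ee_rot: [-0.001, 0.467, 0.884, -0.0]
contact_force: [2.2, -0.6, -1.9]
width: 0.0602
gripper_force: 75.5
```

servo_tool --series "0 0 -0.001 0 0 0 1; 0 0 -0.002 0 0 0 1; 0 0 -0.003 0 0 0 1"

```text
clock: 12.85
position: [0.5389, -0.1186, 0.1508]
ee_rot: [-0.001, 0.467, 0.884, -0.0]
contact_force: [1.6, -1.4, -1.5]
width: 0.0602
gripper_force: 75.6
```

servo_tool --series "0 0 -0.003 0 0 0 1; 0 0 -0.006 0 0 0 1; 0 0 -0.01 0 0 0 1; 0 0 -0.014 0 0 0 1; 0 0 -0.018 0 0 0 1"

```text
clock: 13.35
position: [0.5392, -0.1187, 0.1698]
ee_rot: [-0.0, 0.467, 0.884, 0.0]
contact_force: [0.1, -0.3, -0.2]
width: 0.0601
gripper_force: 75.6
```

servo_tool --series "0 0 0 0 0 0 1; 0 0 0 0 0 0 1; 0 0 0 0 0 0 1"

```text
clock: 13.65
position: [0.5392, -0.1187, 0.1691]
ee_rot: [-0.0, 0.467, 0.884, 0.0]
contact_force: [-0.0, -0.4, -0.0]
width: 0.06
gripper_force: 75.6
```

```bash
python3 - <<'E'
from h import *
import cv2
q=manip.get_state();print(q["clock"],q["position"],q["contact_force"],q["moment"],rot(q["ee_rot"]).as_matrix().round(3)[:,2])
im=eyes.get_image("scene")[:,:,::-1]
a=cv2.resize(im[195:275,245:325],None,fx=5,fy=5,interpolation=cv2.INTER_CUBIC)
w=eyes.get_image("wrist")[:,:,::-1][0:400,120:520]
cv2.imwrite("pics/s3.png",np.hstack([a,w]))
E
```

```text
13.65 [ 0.53915956 -0.11866537  0.16913302] [-3.41480356e-04 -4.09664373e-01 -2.96147558e-02] [-0.02793391 -0.04304097  0.01604458] [-0.  0. -1.]
```

View pics/s3.png

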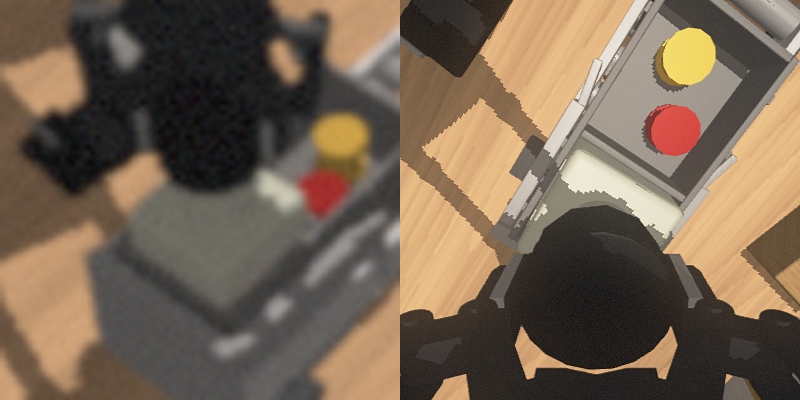

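The cap is lifted about 24 mm and upright, with the jar still down in its pocket. The spools are at the same scene pixels as when the tote was pressed home (yellow 313,223; red 309,233), so the tote hasn't moved. I'm handing in.

```bash
python3 -c "
from rig import manip
print(manip.sign_off())"
```

```text
the job is handed in; nothing more can be done
None
```

I pushed the tote home against the stop, unscrewed the cap (about 69°), lifted it straight off, and handed in at about 14 s still holding it upright roughly 13 mm above the jar's mouth; the jar stayed down in its pocket.

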